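# Take the gas lighter out of the round box through its turning lid

## Robot

A 6-joint arm with a two-finger parallel gripper is mounted at the origin on a cart in front of the work surface, level with it; the furniture and walls round the work are solid. World frame = base frame: x ahead of the robot, y to its left, z up, the work surface at z = 0. Lengths are in mm, angles in rad, forces in N, time in s.
With the tool pointing down it reaches from about 400 to 925 mm from the base axis. Payload 12.5 kg.
Tool frame: the origin (TCP) lies at the very end of the fingers, on their centre line; the grasp point (between the pads) lies grip_depth behind it (grip_depth is the distance from the TCP to the grasp point, in mm); z points along the fingers, y is the line along which they close (so a half turn about z gives the same grasp; the last joint's range is limited). The gripper opens to 95 mm and grips with 3 to 60 N. Pads are 20 mm wide; open, the fingers measure 119 mm over their backs; the gripper's body (75 mm by 180 mm) begins 59 mm behind the grasp point.
Start: joints at [1.011, 0.491, 1.559, -0, 1.092, -0.106], TCP at [273.977, 561.768, 214.661] pointing down, gripper open.
Joint ranges: [-3.1, 3.1], [-0.84, 2.19], [0.05, 2.79], [-1.13, 4.28], [0.06, 2.93], [-2.69, 2.69]. Speed limits (rad/s): [2.22, 2.22, 2.79, 3.14, 3.14, 3.14].

## Interface

Orientations are given as [roll, pitch, yaw] about the fixed x, y, z axes, in that order (R = Rz(yaw) Ry(pitch) Rx(roll)).
In Python, from cell import state, read_camera, job_done, grip_depth gives the robot as it stands.
- The arm moves only by the tool drive_tool, never from a script. Its argument "targets" is a list of rows, each an object with "jaw": the opening, from 0 (shut) to 1 (fully open); "travel": the shift along the tool's x, y, z in m, a list of three; "twist": the turn about the tool's z in rad. In form: [{"jaw": jaw, "travel": [tx, ty, tz], "twist": twist}, ...]. A call has 1 to 8 rows; each row is the pose to reach, as a shift and turn from the pose commanded when the call began, along the tool's axes at that moment; what a row does not reach only later rows make up. A row lasts 1/12 s, in which the tool goes at most 41.7 mm and 7.16 degrees, less where a joint would pass 70% of its speed; a pose out of reach is approached as far as the arm can. A call with a gripper value outside its range is refused whole. The fingers move at their own pace and stop on an object; the grip force is fixed at half the most. Time passes only in rows, so rows that repeat a pose let the fingers close. It gives the time, the measured TCP pose, the force, the opening and the grip force at its end, in the units of the state.
- state(): the state, without advancing time (a new reading comes with each control period).
- read_camera(name): name is "scene" or "top"; returns a dict with "frame" (400x640x3 uint8, red, green, blue), "fx", "fy", "cx", "cy" (pixels), "R" (3x3) and "t" (3): a world point X has camera coordinates R X + t. Camera axes: x right, y down, z forward; pixel columns grow to the right and rows downward; lengths in mm; the calibration is good to about 2 mm. A picture is of the moment at which its call begins. There is no depth.
- job_done(): hands the job in; it is judged then, once.
The state is a dict: "t": time; "joints": joint angles; "qvel": joint speeds; "tau": joint torques, N m; "eef_pos": TCP position; "tcp_rot": TCP orientation; "ft_force": force on the tool from outside, world axes, zero at the start; "moment": the same for the moment, N m; "opening": opening from 0.0 (shut) to 1.0 (fully open); "grip_force": force on a finger pad.
Only numpy, scipy, OpenCV 4.12 (cv2) and the standard library are available. Lean on these libraries where they do the work, as an engineer would, in place of code of your own. Each camera call takes 0.05 s, during which the arm holds its last target. There are 200 camera calls.

## Task

The gas lighter lies in the round box beside the hob, but the window in the turning lid is one click away from it. Turn the lid by its black knob one click, so that the window stands over the red handle of the lighter; then take the lighter by the handle, tilt it handle-end first so that its long nozzle slips out from under the covered half of the lid, and finish holding it still in the air, both ends well above the lid (a hand's breadth) and clear of the box. Do not let go of it at the end, leave the lid at that click, and leave the other things on the worktop where they stand.

Things in the scene. Friction and masses are not known exactly. Their poses are not given: they have to be found in the camera images.
- storage_box: round grey storage box, 252 mm across, fixed to the worktop (it cannot slide). Origin: centre of its underside on the worktop, z up. Its x axis is the line of the trough holding the lighter and points away from the robot, within 30 degrees to either side; y to the left of that. Wall 5 mm, inner floor 9 mm above the worktop; lid underside 68 mm and lid top 72 mm above it
- trough (a point): point on the box's trough line, x = 53 mm in its frame, 23 mm above the worktop, where the handle's underside lies. Wooden saddles 45 mm either side of it (12 mm long, 40 mm wide, cheeks 9 mm high) carry the handle; between them the floor is free. A fork at box x = -80 mm, top 39 mm above the worktop, flanks the nozzle, 20 mm gap. Small things stand in pockets over 45 mm from the trough line
- lid (a joint): angle of the turning lid about the box's vertical centre line, rad, growing anticlockwise from above. Clicks at -1.047, 0 and 1.047 (stops at -1.25, 1.25): it starts at about -1.047; at 0 the window is over the lighter's handle. Leaving a click takes up to about 0.5 N m; between clicks it turns freely, and within about 0.06 rad of a click a sprung ball pulls it home
- lid_window (a point): middle of the one dark-edged rectangular window in the white lid (disc 255 mm across, 4 mm thick), at the lid's top; turns with the lid. The window is 145 mm along the lid's radius and 84 mm across; at lid angle 0 it spans x = -30 to 115 mm and y = -42 to 42 mm in the box's frame. The rest of the lid is closed
- lid_knob (a point): black knob on the lid: upright round post, 20 mm in diameter (foot 26 mm), 36 mm tall above the lid's top, 75 mm from the box's centre line, opposite to the window: at lid angle 0 it is at x = -75 mm, y = 0 in the box's frame. The point is on its axis, 20 mm above the lid's top, 92 mm above the worktop. (The small dark ball catch juts 30 mm out of the box's right side, top 81 mm up)
- lighter_handle (a point): middle of the gas lighter's red handle (110 mm long, to 24 mm wide, 18 mm high), half-way up, about 32 mm above the worktop. Own x axis runs from handle to nozzle (in the box: opposite to box x). From here the handle reaches x = -55 to 55 mm, the trigger stands 5 mm above it at x = 10 to 36, the nozzle, a rod 10 mm thick, reaches x = 55 to 159 mm, under the closed lid. About 50 to 100 g
- lighter_heel (a point): the handle's end of the lighter, half-way up
- lighter_nozzle (a point): the tip of the lighter's nozzle, on its axis
- timer: green kitchen timer, 62 mm across, 52 mm tall, behind the box at the left; leave alone. Origin at its underside
- salt_dish: small white dish, 63 mm across, 24 mm tall, behind the box; leave alone. Origin at its underside
- matchbox: yellow matchbox, 36 x 56 x 15 mm, behind the box; leave alone. Origin at its underside

How it is judged:
By the outcome, as a careful person would: the job done as asked, in the order asked, and still so for the second after the job is handed in, while the arm keeps its last pose, push and grip.
It also fails if it takes over 53 s, if anything falls off the work surface, if the arm or the gripper's body presses on something with over 40 N, if the wrist force passes 120 N, or if a joint passes its speed limit or range.

## Working session

There is one attempt and no reset: what is moved stays moved. The work goes in short steps, Python scripts to look and compute and a tool call to move; the robot and the scene stay as the last step left them, time stands still between calls to the robot, and variables do not carry over. Pictures are saved under pics/ and viewed, at most 10 in all, crops included, and the job is handed in when it is done.

Besides the shell and the picture viewer there is one more tool, called after "Request:" in YAML: its name, and indented under it one key for each argument. drive_tool: Moves the arm, as the interface text tells. Its arguments: {"type":"object","properties":{"targets":{"type":"array"}},"required":["targets"]}

```bash
mkdir -p pics; python3 - <<'E'
from cell import *
import cv2
print(state(), grip_depth)
for n in("scene","top"):
    c=read_camera(n); cv2.imwrite(f"pics/{n}0.png",c["frame"][:,:,::-1]); print(n,c["fx"],c["cx"],c["cy"],c["R"],c["t"])
E
```

```text
{'t': 0.0, 'joints': array([ 1.01142284e+00,  4.91551834e-01,  1.55944628e+00, -3.36215726e-06,
        1.09172251e+00, -1.05593701e-01]), 'qvel': array([ 0.00016983, -0.00108453,  0.00041531,  0.00143364,  0.00169008,
       -0.0002474 ]), 'tau': array([-1.86517187e-03, -6.12643075e+01, -2.58180499e+01,  6.91342587e-02,
        4.81123442e-02, -6.54783048e-05]), 'eef_pos': array([273.82271831, 561.54716302, 214.06764711]), 'tcp_rot': array([-3.14047065e+00, -1.15919758e-04,  2.68781435e+00]), 'ft_force': array([ 0.32879364, -0.71069751, -0.82027741]), 'moment': array([-0.03987779, -0.01694362, -0.01052011]), 'grip_force': 0.0, 'opening': 0.9981497633042442} 18.8
scene 433.1010425840946 319.1644362409093 202.95947641584505 [[ 0.82306121 -0.56754493  0.02151734]
 [-0.22894844 -0.36621872 -0.90192376]
 [ 0.51976231  0.7374121  -0.43135895]] [-546.77372276  191.12183341  598.13816052]
top 477.44381501564845 321.8668982859128 199.24959320037064 [[ 0.00561414 -0.99993017  0.01039922]
 [-0.99553729 -0.00656853 -0.09414006]
 [ 0.0942018  -0.0098243  -0.99550465]] [-57.36280133 653.54773209 921.28394615]
```

View pics/top0.png

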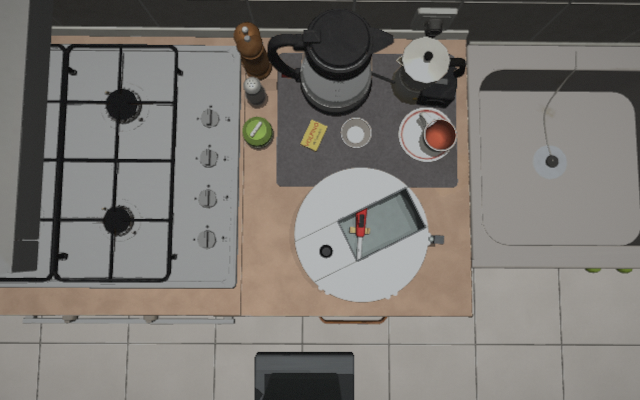

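View pics/scene0.png

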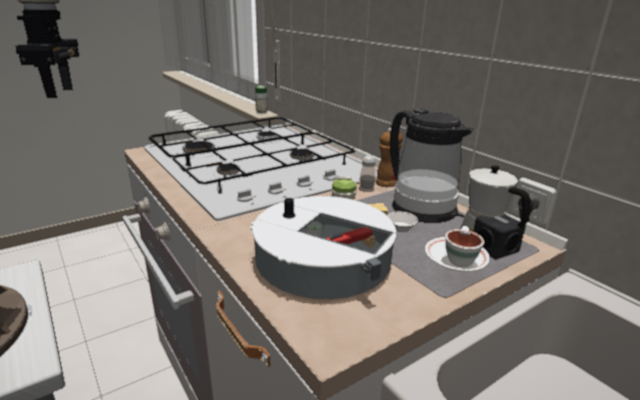

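The lid is a disc centred near (361,234) px in the top view, with the knob at about (326,251) and the red handle at (361,222). The window points up and to the right. I'll enlarge this area to measure it.

```bash
python3 - <<'E'
import cv2
f=cv2.imread("pics/top0.png")[160:310,285:450]
cv2.imwrite("pics/crop0.png",cv2.resize(f,None,fx=4,fy=4,interpolation=cv2.INTER_CUBIC)[:600])
E
cat > h.py <<'E'
from cell import *
import numpy as np
def ray(c,uv,z):
    R=np.array(c["R"]);t=np.array(c["t"]); o=-R.T@t
    d=R.T@np.array([(uv[0]-c["cx"])/c["fx"],(uv[1]-c["cy"])/c["fy"],1]); return o+d*(z-o[2])/d[2]
E
```

```text
(no output)
```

View pics/crop0.png

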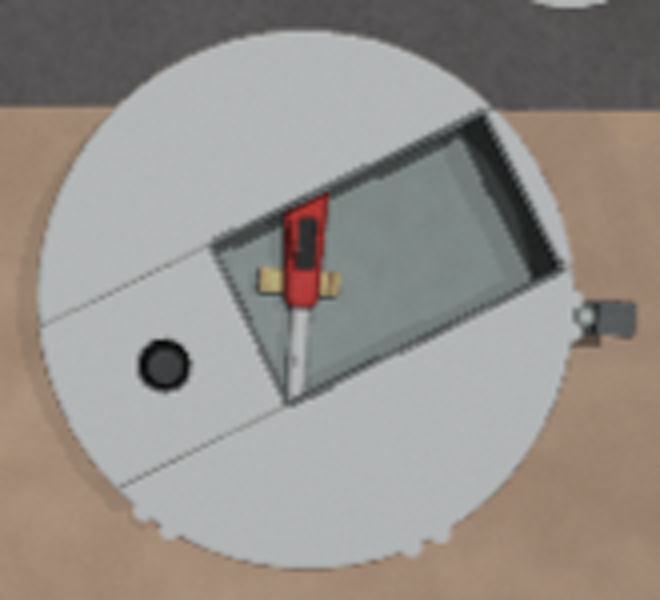

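Read from the crop (4x, offset 285,160): lid centre (306,299), knob top (164,365), window corners (213,244), (487,112), (562,268) and (290,403). The lighter axis runs from (297,392) on the nozzle to (305,250) on the handle.

```bash
python3 - <<'E'
from h import *
c=read_camera("top")
P=lambda x,y,z: ray(c,(285+(x+.5)/4-.5,160+(y+.5)/4-.5),z)
C=P(306,299.5,72);K=P(164,365,108)
w=[P(*p,72) for p in((213,244),(487,112),(562,268),(290,403))]
r=(w[1]+w[2]-w[0]-w[3])/2; print("C",C,"K",K,np.linalg.norm((K-C)[:2]))
yw=np.arctan2(r[1],r[0]);k=C-K;print("win yaw",yw,np.arctan2(k[1],k[0]),"trough",yw+1.047)
a=P(297,392,32);b=P(305,250,41);d=b-a;print(a,b,"lighter yaw",np.arctan2(d[1],d[0]))
th=yw+1.047; 
print("C from window", sum(w)/4-42.5*np.array([np.cos(yw),np.sin(yw),0]))
for s in(-1.047,-.5,0): print(s,C[:2]-75*np.array([np.cos(th+s),np.sin(th+s)]))
print("handle",C[:2]+53*np.array([np.cos(th),np.sin(th)]))
s=state();print(s["eef_pos"],s["tcp_rot"])
E
```

```text
C [ 583.3348707  -127.82920527   72.        ] K [552.55648809 -59.96151335 108.        ] 74.52068466455694
win yaw -1.112980444134547 -1.1450309163287975 trough -0.06598044413454707
[ 538.66924413 -126.98693407   32.        ] [ 608.26618665 -130.25268197   41.        ] lighter yaw -0.04688933252340172
C from window [ 585.3228216  -128.97373064   72.        ]
-1.047 [550.18562326 -60.5527057 ]
-0.5 [520.030127   -87.61093298]
0 [ 508.49806469 -122.88426168]
handle [ 636.21954694 -131.32363207]
[273.88297355 561.593756   214.19653496] [-3.14075467e+00 -6.07869332e-05  2.68779117e+00]
```

```bash
cat >> h.py <<'E'
from scipy.spatial.transform import Rotation
C=np.array([584.3,-128.4]);TH=-0.065
def box(x,y): 
    c,s=np.cos(TH),np.sin(TH); return C+np.array([c*x-s*y,s*x+c*y])
def to(xy,z,yaw):
    s=state();R=Rotation.from_euler("xyz",s["tcp_rot"]).as_matrix()
    d=R.T@(np.array([*xy,z])-s["eef_pos"])
    print("travel",np.round(d/1000,4),"twist",round(float(-(yaw-s["tcp_rot"][2]+np.pi)%(2*np.pi)-np.pi if 0 else -((yaw-s["tcp_rot"][2]+np.pi)%(2*np.pi)-np.pi)),3),"pos",s["eef_pos"].round(1),"F",s["ft_force"].round(1))
def knob(a): 
    p=TH+np.pi+a; return C+75*np.array([np.cos(p),np.sin(p)]),p
E
python3 -c "
from h import *
xy,p=knob(-1.047);print(xy,p);to(xy,150,p)"
```

```text
[551.08480766 -61.15603375] 2.029592653589793
travel [-0.5222 -0.4381  0.0645] twist 0.658 pos [273.9 561.6 214.2] F [-1.2 -0.6 -0.2]
```

Request:
drive_tool:
  targets:
    - {"jaw": 0.32,"travel": [-0.26,-0.22,0.0],"twist": 0.33}
    - {"jaw": 0.32,"travel": [-0.26,-0.22,0.0],"twist": 0.33}
    - {"jaw": 0.32,"travel": [-0.26,-0.22,0.0],"twist": 0.33}
    - {"jaw": 0.32,"travel": [-0.26,-0.22,0.0],"twist": 0.33}
    - {"jaw": 0.32,"travel": [-0.26,-0.22,0.0],"twist": 0.33}
    - {"jaw": 0.32,"travel": [-0.26,-0.22,0.0],"twist": 0.33}
    - {"jaw": 0.32,"travel": [-0.26,-0.22,0.0],"twist": 0.33}
    - {"jaw": 0.32,"travel": [-0.26,-0.22,0.0],"twist": 0.33}

```text
t: 0.82
eef_pos: [408.6, 254.8, 214.7]
tcp_rot: [3.141, -0.0, 2.358]
ft_force: [1.3, 0.8, 0.2]
opening: 0.496
grip_force: 0.0
```

```bash
python3 -c "
from h import *
xy,p=knob(-1.047);to(xy,140,p);print(state()['t'],state()['opening'])"
```

```text
travel [-0.324  -0.1232  0.0746] twist 0.328 pos [408.6 254.8 214.7] F [1.3 0.8 0.2]
0.8167 0.49601741134281946
```

Request:
drive_tool:
  targets:
    - {"jaw": 0.32,"travel": [-0.319,-0.122,0.05],"twist": 0.328}
    - {"jaw": 0.32,"travel": [-0.319,-0.122,0.05],"twist": 0.328}
    - {"jaw": 0.32,"travel": [-0.319,-0.122,0.05],"twist": 0.328}
    - {"jaw": 0.32,"travel": [-0.319,-0.122,0.05],"twist": 0.328}
    - {"jaw": 0.32,"travel": [-0.319,-0.122,0.05],"twist": 0.328}
    - {"jaw": 0.32,"travel": [-0.319,-0.122,0.05],"twist": 0.328}
    - {"jaw": 0.32,"travel": [-0.319,-0.122,0.05],"twist": 0.328}
    - {"jaw": 0.32,"travel": [-0.319,-0.122,0.05],"twist": 0.328}

```text
t: 1.48
eef_pos: [543.7, -46.4, 166.0]
tcp_rot: [-3.142, -0.0, 2.03]
ft_force: [0.9, 0.9, -0.3]
opening: 0.318
grip_force: 0.0
```

Request:
drive_tool:
  targets:
    - {"jaw": 0.32,"travel": [0,0,0],"twist": 0}
    - {"jaw": 0.32,"travel": [0,0,0],"twist": 0}
    - {"jaw": 0.32,"travel": [0,0,0],"twist": 0}

```text
t: 1.73
eef_pos: [542.8, -44.0, 166.1]
tcp_rot: [-3.141, -0.001, 2.029]
ft_force: [-0.4, 0.3, 0.4]
opening: 0.322
grip_force: 0.0
```

```bash
python3 -c "
from h import *
xy,p=knob(-1.047);to(xy,79,p);print(state()['t'],state()['opening'])"
```

```text
travel [-0.0191 -0.0001  0.0871] twist -0.0 pos [542.8 -44.  166.1] F [-0.4  0.3  0.4]
1.7333 0.3215572462940335
```

Request:
drive_tool:
  targets:
    - {"jaw": 0.32,"travel": [-0.018,0,0.03],"twist": 0}
    - {"jaw": 0.32,"travel": [-0.018,0,0.045],"twist": 0}
    - {"jaw": 0.32,"travel": [-0.018,0,0.06],"twist": 0}
    - {"jaw": 0.32,"travel": [-0.018,0,0.075],"twist": 0}
    - {"jaw": 0.32,"travel": [-0.018,0,0.085],"twist": 0}
    - {"jaw": 0.32,"travel": [-0.018,0,0.085],"twist": 0}
    - {"jaw": 0.25,"travel": [-0.018,0,0.085],"twist": 0}
    - {"jaw": 0.25,"travel": [-0.018,0,0.085],"twist": 0}

```text
t: 2.4
eef_pos: [551.6, -59.9, 82.2]
tcp_rot: [3.141, 0.001, 2.031]
ft_force: [-0.5, 0.2, -0.2]
opening: 0.266
grip_force: 0.0
```

```bash
python3 -c "
from h import *
import cv2
s=state();print(s['opening'],s['grip_force'])
for a in(-.9,-.75,-.6,-.45,-.3,-.15,0,.04):
  xy,p=knob(a);to(xy,81,p)
cv2.imwrite('pics/s1.png',cv2.resize(read_camera('scene')['frame'][150:300,200:440,::-1],None,fx=3,fy=3))"
```

```text
0.2662166536068664 0.0
travel [-0.0017 -0.012   0.0012] twist -0.146 pos [551.6 -59.9  82.2] F [-0.5  0.2 -0.2]
travel [-0.0042 -0.023   0.0012] twist -0.296 pos [551.6 -59.9  82.2] F [-0.5  0.2 -0.2]
travel [-0.0082 -0.0335  0.0012] twist -0.446 pos [551.6 -59.9  82.2] F [-0.5  0.2 -0.2]
travel [-0.0138 -0.0432  0.0012] twist -0.596 pos [551.6 -59.9  82.2] F [-0.5  0.2 -0.2]
travel [-0.0208 -0.052   0.0012] twist -0.746 pos [551.6 -59.9  82.2] F [-0.5  0.2 -0.2]
travel [-0.0291 -0.0597  0.0012] twist -0.896 pos [551.6 -59.9  82.2] F [-0.5  0.2 -0.2]
travel [-0.0383 -0.066   0.0012] twist -1.046 pos [551.6 -59.9  82.2] F [-0.5  0.2 -0.2]
travel [-0.041  -0.0675  0.0012] twist -1.086 pos [551.6 -59.9  82.2] F [-0.5  0.2 -0.2]
```

View pics/s1.png

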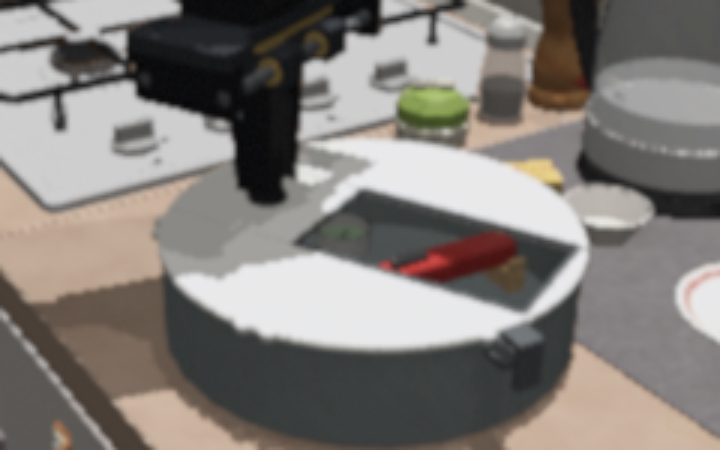

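The fingers straddle the knob at (265,190) in the crop, with no contact force. Next I'll drive the knob along the arc.

Request:
drive_tool:
  targets:
    - {"jaw": 0.25,"travel": [-0.0005,-0.006,0],"twist": -0.07}
    - {"jaw": 0.25,"travel": [-0.0017,-0.012,0],"twist": -0.146}
    - {"jaw": 0.25,"travel": [-0.003,-0.018,0],"twist": -0.22}
    - {"jaw": 0.25,"travel": [-0.0042,-0.023,0],"twist": -0.296}
    - {"jaw": 0.25,"travel": [-0.006,-0.0285,0],"twist": -0.37}
    - {"jaw": 0.25,"travel": [-0.0082,-0.0335,0],"twist": -0.446}
    - {"jaw": 0.25,"travel": [-0.011,-0.0385,0],"twist": -0.52}
    - {"jaw": 0.25,"travel": [-0.0138,-0.0432,0],"twist": -0.596}

```text
t: 3.12
eef_pos: [519.0, -92.1, 82.3]
tcp_rot: [3.141, 0.002, 2.629]
ft_force: [0.0, -0.1, 0.6]
opening: 0.251
grip_force: 0.3
```

```bash
python3 -c "
from h import *
s=state();print(s['opening'],s['grip_force'])
for a in(-.375,-.3,-.225,-.15,-.075,0,.04):
  xy,p=knob(a);to(xy,81,p)"
```

```text
0.25075805067055074 0.3396796016022563
travel [ 0.0001 -0.0051  0.0013] twist -0.072 pos [519.  -92.1  82.3] F [ 0.  -0.1  0.6]
travel [-0.0006 -0.0107  0.0013] twist -0.147 pos [519.  -92.1  82.3] F [ 0.  -0.1  0.6]
travel [-0.0016 -0.0162  0.0013] twist -0.222 pos [519.  -92.1  82.3] F [ 0.  -0.1  0.6]
travel [-0.003  -0.0216  0.0013] twist -0.297 pos [519.  -92.1  82.3] F [ 0.  -0.1  0.6]
travel [-0.0049 -0.0269  0.0013] twist -0.372 pos [519.  -92.1  82.3] F [ 0.  -0.1  0.6]
travel [-0.0071 -0.0321  0.0013] twist -0.447 pos [519.  -92.1  82.3] F [ 0.  -0.1  0.6]
travel [-0.0085 -0.0348  0.0013] twist -0.487 pos [519.  -92.1  82.3] F [ 0.  -0.1  0.6]
```

Request:
drive_tool:
  targets:
    - {"jaw": 0.25,"travel": [0,-0.005,0],"twist": -0.072}
    - {"jaw": 0.25,"travel": [-0.0006,-0.0107,0],"twist": -0.147}
    - {"jaw": 0.25,"travel": [-0.0016,-0.0162,0],"twist": -0.222}
    - {"jaw": 0.25,"travel": [-0.003,-0.0216,0],"twist": -0.297}
    - {"jaw": 0.25,"travel": [-0.0049,-0.0269,0],"twist": -0.372}
    - {"jaw": 0.25,"travel": [-0.0071,-0.0321,0],"twist": -0.447}
    - {"jaw": 0.25,"travel": [-0.0071,-0.0325,0],"twist": -0.447}
    - {"jaw": 0.25,"travel": [-0.0071,-0.0325,0],"twist": -0.447}

```text
t: 3.78
eef_pos: [509.2, -123.7, 82.1]
tcp_rot: [-3.141, 0.001, 3.07]
ft_force: [0.8, 1.8, 0.2]
opening: 0.244
grip_force: 0.4
```

Request:
drive_tool:
  targets:
    - {"jaw": 0.36,"travel": [0,0,0],"twist": 0}
    - {"jaw": 0.36,"travel": [0,0,0],"twist": 0}
    - {"jaw": 0.36,"travel": [0,0,0],"twist": 0}

```text
t: 4.03
eef_pos: [508.8, -123.5, 81.4]
tcp_rot: [-3.142, -0.0, 3.072]
ft_force: [-0.4, -0.1, 0.7]
opening: 0.354
grip_force: 0.0
```

Request:
drive_tool:
  targets:
    - {"jaw": 0.36,"travel": [0,0,-0.03],"twist": 0}
    - {"jaw": 0.36,"travel": [0,0,-0.06],"twist": 0}
    - {"jaw": 0.4,"travel": [0,0,-0.09],"twist": 0}
    - {"jaw": 0.4,"travel": [0.04,0,-0.11],"twist": 0}
    - {"jaw": 0.4,"travel": [0.08,0,-0.11],"twist": 0}
    - {"jaw": 0.4,"travel": [0.1,0,-0.11],"twist": 0}
    - {"jaw": 0.4,"travel": [0.1,0,-0.11],"twist": 0}

```text
t: 4.62
eef_pos: [405.3, -115.8, 191.8]
tcp_rot: [3.141, -0.001, 3.072]
ft_force: [1.3, 0.1, -0.0]
opening: 0.394
grip_force: 0.0
```

```bash
python3 -c "
from h import *
import cv2
to(box(76,0),100,TH+np.pi)
cv2.imwrite('pics/t2.png',cv2.resize(read_camera('top')['frame'][160:310,285:450,::-1],None,fx=4,fy=4,interpolation=cv2.INTER_CUBIC))"
```

```text
travel [-0.2555  0.0003  0.0915] twist -0.005 pos [ 405.3 -115.8  191.8] F [ 1.3  0.1 -0. ]
```

View pics/t2.png

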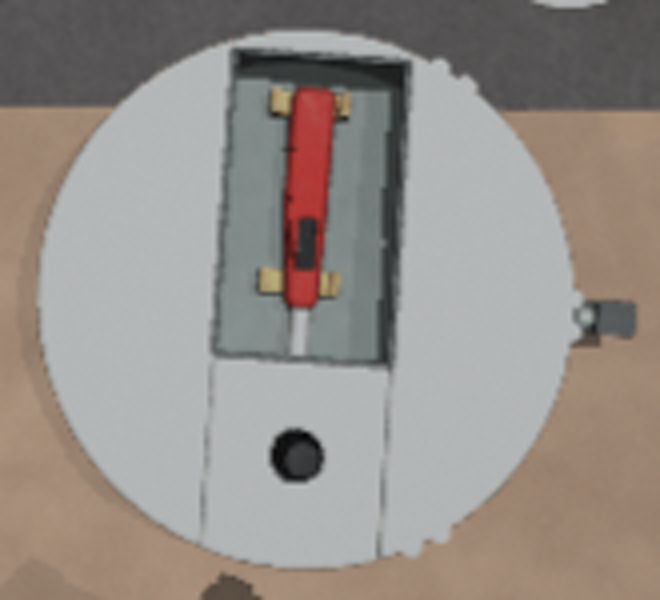

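The window now stands over the handle. Its corners in the crop are (234,50), (411,63), (388,366) and (213,354). The handle top runs from (315,90) at the heel to (301,303) at the front, and the saddle is at y≈102. I'll refine the grasp pose from these.

```bash
python3 - <<'E'
from h import *
c=read_camera("top")
P=lambda x,y,z: ray(c,(285+(x+.5)/4-.5,160+(y+.5)/4-.5),z)
w=[P(*p,72) for p in((234,50),(411,63),(388,366),(213,354))]
r=(w[0]+w[1]-w[2]-w[3])/2;print("win yaw",np.arctan2(r[1],r[0]),"mid",sum(w)/4, "C pred mid",box(42.5,0))
a=P(301,303,41);b=P(315,90,41);d=b-a;print(a,b,np.linalg.norm(d),np.arctan2(d[1],d[0]),"mid",(a+b)/2,box(53,0))
print("saddle",P(316,102,30),box(98,0)); print("knob",P(297,456,108),knob(0)[0])
E
```

```text
win yaw -0.07463611123087967 mid [ 627.26712887 -130.59277478   72.        ] C pred mid [ 626.71025036 -131.16055515]
[ 582.26332165 -128.23512376   41.        ] [ 687.59666683 -135.37879941   41.        ] 105.57530823764539 -0.06771600470009498 mid [ 634.92999424 -131.80696158   41.        ] [ 637.18807691 -131.84257466]
saddle [ 682.98567587 -136.93593442   30.        ] [ 682.09304788 -134.76551541]
knob [ 511.99054874 -120.2814868   108.        ] [ 509.45838172 -123.52843209]
```

Request:
drive_tool:
  targets:
    - {"jaw": 0.4,"travel": [-0.2545,0,0],"twist": -0.005}
    - {"jaw": 0.4,"travel": [-0.2545,0,0],"twist": -0.005}
    - {"jaw": 0.4,"travel": [-0.2545,0,0],"twist": -0.005}
    - {"jaw": 0.4,"travel": [-0.2545,0,0.02],"twist": -0.005}
    - {"jaw": 0.4,"travel": [-0.2545,0,0.05],"twist": -0.005}
    - {"jaw": 0.4,"travel": [-0.2545,0,0.09],"twist": -0.005}
    - {"jaw": 0.4,"travel": [-0.2545,0,0.09],"twist": -0.005}
    - {"jaw": 0.4,"travel": [-0.2545,0,0.09],"twist": -0.005}

```text
t: 5.38
eef_pos: [664.4, -133.4, 92.2]
tcp_rot: [3.139, -0.009, 3.078]
ft_force: [0.1, -0.4, -0.4]
opening: 0.402
grip_force: 0.0
```

Request:
drive_tool:
  targets:
    - {"jaw": 0.4,"travel": [0,0,0],"twist": 0}
    - {"jaw": 0.4,"travel": [0,0,0],"twist": 0}

```text
t: 5.55
eef_pos: [663.2, -134.1, 101.5]
tcp_rot: [3.142, -0.0, 3.078]
ft_force: [-0.4, -0.2, -0.1]
opening: 0.399
grip_force: 0.0
```

```bash
python3 -c "
from h import *
to(box(75,0),17,TH+np.pi);print(state()['opening'],state()['t'])"
```

```text
travel [0.0041 0.0006 0.0845] twist 0.001 pos [ 663.2 -134.1  101.5] F [-0.4 -0.2 -0.1]
0.3991318812184113 5.55
```

Request:
drive_tool:
  targets:
    - {"jaw": 0.4,"travel": [0.004,0.0006,0.01],"twist": 0}
    - {"jaw": 0.4,"travel": [0.004,0.0006,0.03],"twist": 0}
    - {"jaw": 0.4,"travel": [0.004,0.0006,0.05],"twist": 0}
    - {"jaw": 0.4,"travel": [0.004,0.0006,0.07],"twist": 0}
    - {"jaw": 0.4,"travel": [0.004,0.0006,0.08],"twist": 0}
    - {"jaw": 0.4,"travel": [0.004,0.0006,0.084],"twist": 0}
    - {"jaw": 0.4,"travel": [0.004,0.0006,0.084],"twist": 0}
    - {"jaw": 0.4,"travel": [0.004,0.0006,0.084],"twist": 0}

```text
t: 6.22
eef_pos: [659.6, -133.6, 19.0]
tcp_rot: [-3.141, 0.002, 3.078]
ft_force: [0.3, 0.1, 0.6]
opening: 0.403
grip_force: 0.0
```

Request:
drive_tool:
  targets:
    - {"jaw": 0.1,"travel": [0,0,0],"twist": 0}
    - {"jaw": 0.1,"travel": [0,0,0],"twist": 0}
    - {"jaw": 0.1,"travel": [0,0,0],"twist": 0}
    - {"jaw": 0.1,"travel": [0,0,0],"twist": 0}
    - {"jaw": 0.1,"travel": [0,0,0],"twist": 0}
    - {"jaw": 0.1,"travel": [0,0,0],"twist": 0}
    - {"jaw": 0.1,"travel": [0,0,0],"twist": 0}
    - {"jaw": 0.1,"travel": [0,0,0],"twist": 0}

```text
t: 6.88
eef_pos: [659.3, -133.5, 18.1]
tcp_rot: [-3.141, 0.001, 3.078]
ft_force: [-2.1, 0.4, 5.8]
opening: 0.228
grip_force: 29.8
```

Request:
drive_tool:
  targets:
    - {"jaw": 0.1,"travel": [0,0,-0.008],"twist": 0}
    - {"jaw": 0.1,"travel": [0,0,-0.016],"twist": 0}
    - {"jaw": 0.1,"travel": [0,0,-0.024],"twist": 0}
    - {"jaw": 0.1,"travel": [0,0,-0.032],"twist": 0}
    - {"jaw": 0.1,"travel": [0,0,-0.038],"twist": 0}
    - {"jaw": 0.1,"travel": [0,0,-0.044],"twist": 0}
    - {"jaw": 0.1,"travel": [0,0,-0.05],"twist": 0}
    - {"jaw": 0.1,"travel": [0,0,-0.05],"twist": 0}

```text
t: 7.55
eef_pos: [659.4, -133.5, 68.6]
tcp_rot: [-3.141, 0.001, 3.078]
ft_force: [0.2, 0.1, -1.8]
opening: 0.232
grip_force: 30.0
```

```bash
python3 -c "
from h import *
import cv2
cv2.imwrite('pics/s3.png',cv2.resize(read_camera('scene')['frame'][130:300,200:440,::-1],None,fx=3,fy=3))"
```

```text
(no output)
```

View pics/s3.png

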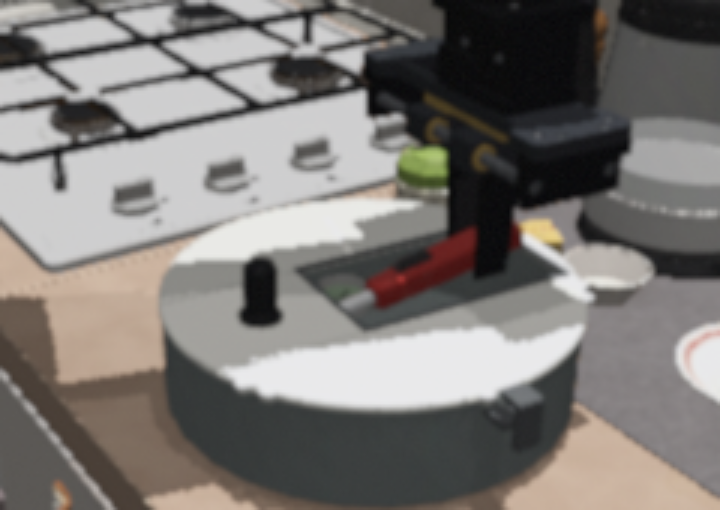

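The lighter, at (450,255) in the crop, is pivoting heel-up in the grip and passing through the window, so I'll keep lifting.

Request:
drive_tool:
  targets:
    - {"jaw": 0.1,"travel": [0,0,-0.006],"twist": 0}
    - {"jaw": 0.1,"travel": [0,0,-0.012],"twist": 0}
    - {"jaw": 0.1,"travel": [0,0,-0.018],"twist": 0}
    - {"jaw": 0.1,"travel": [0,0,-0.024],"twist": 0}
    - {"jaw": 0.1,"travel": [0,0,-0.03],"twist": 0}
    - {"jaw": 0.1,"travel": [0,0,-0.036],"twist": 0}
    - {"jaw": 0.1,"travel": [0,0,-0.042],"twist": 0}
    - {"jaw": 0.1,"travel": [0,0,-0.048],"twist": 0}

```text
t: 8.27
eef_pos: [659.0, -133.4, 116.0]
tcp_rot: [3.141, 0.0, 3.078]
ft_force: [-0.6, 0.3, -3.2]
opening: 0.23
grip_force: 30.0
```

Request:
drive_tool:
  targets:
    - {"jaw": 0.1,"travel": [0,0,-0.006],"twist": 0}
    - {"jaw": 0.1,"travel": [0,0,-0.012],"twist": 0}
    - {"jaw": 0.1,"travel": [0,0,-0.018],"twist": 0}
    - {"jaw": 0.1,"travel": [0,0,-0.024],"twist": 0}
    - {"jaw": 0.1,"travel": [0,0,-0.03],"twist": 0}
    - {"jaw": 0.1,"travel": [0,0,-0.036],"twist": 0}
    - {"jaw": 0.1,"travel": [0,0,-0.042],"twist": 0}
    - {"jaw": 0.1,"travel": [0,0,-0.042],"twist": 0}

```text
t: 8.93
eef_pos: [659.7, -133.6, 159.0]
tcp_rot: [-3.141, 0.003, 3.078]
ft_force: [0.8, 0.2, -1.0]
opening: 0.228
grip_force: 30.0
```

```bash
python3 -c "
from h import *
import cv2
cv2.imwrite('pics/s4.png',cv2.resize(read_camera('scene')['frame'][100:300,200:440,::-1],None,fx=3,fy=3))"
```

```text
(no output)
```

View pics/s4.png

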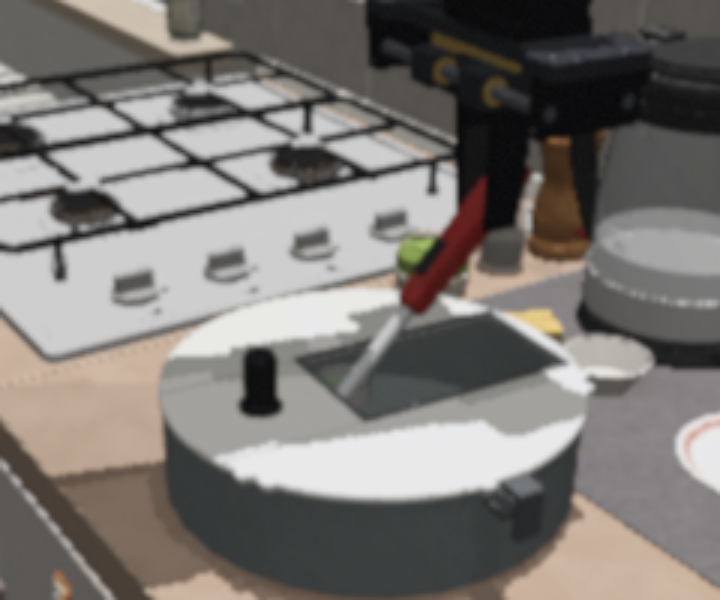

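The nozzle, at (350,390) in the crop, is nearly out at about 45° of tilt. I'll keep lifting with a slight move away from the covered edge.

Request:
drive_tool:
  targets:
    - {"jaw": 0.1,"travel": [-0.002,0,-0.006],"twist": 0}
    - {"jaw": 0.1,"travel": [-0.005,0,-0.013],"twist": 0}
    - {"jaw": 0.1,"travel": [-0.008,0,-0.02],"twist": 0}
    - {"jaw": 0.1,"travel": [-0.012,0,-0.027],"twist": 0}
    - {"jaw": 0.1,"travel": [-0.015,0,-0.035],"twist": 0}
    - {"jaw": 0.1,"travel": [-0.018,0,-0.043],"twist": 0}
    - {"jaw": 0.1,"travel": [-0.02,0,-0.052],"twist": 0}
    - {"jaw": 0.1,"travel": [-0.02,0,-0.062],"twist": 0}

```text
t: 9.65
eef_pos: [679.2, -134.7, 220.2]
tcp_rot: [3.142, -0.0, 3.078]
ft_force: [-0.7, -0.5, -0.5]
opening: 0.226
grip_force: 30.0
```

Request:
drive_tool:
  targets:
    - {"jaw": 0.1,"travel": [0,0,-0.012],"twist": 0}
    - {"jaw": 0.1,"travel": [0,0,-0.026],"twist": 0}
    - {"jaw": 0.1,"travel": [0,0,-0.042],"twist": 0}
    - {"jaw": 0.1,"travel": [0,0,-0.058],"twist": 0}
    - {"jaw": 0.1,"travel": [0,0,-0.074],"twist": 0}
    - {"jaw": 0.1,"travel": [0,0,-0.09],"twist": 0}
    - {"jaw": 0.1,"travel": [0,0,-0.104],"twist": 0}
    - {"jaw": 0.1,"travel": [0,0,-0.114],"twist": 0}

```text
t: 10.32
eef_pos: [678.8, -134.7, 335.9]
tcp_rot: [-3.141, 0.002, 3.078]
ft_force: [0.2, 0.8, -0.6]
opening: 0.231
grip_force: 30.0
```

Request:
drive_tool:
  targets:
    - {"jaw": 0.1,"travel": [0,0,-0.012],"twist": 0}
    - {"jaw": 0.1,"travel": [0,0,-0.026],"twist": 0}
    - {"jaw": 0.1,"travel": [0,0,-0.04],"twist": 0}
    - {"jaw": 0.1,"travel": [0,0,-0.054],"twist": 0}
    - {"jaw": 0.1,"travel": [0,0,-0.064],"twist": 0}
    - {"jaw": 0.1,"travel": [0,0,-0.07],"twist": 0}
    - {"jaw": 0.1,"travel": [0,0,-0.07],"twist": 0}
    - {"jaw": 0.1,"travel": [0,0,-0.07],"twist": 0}

```text
t: 10.98
eef_pos: [678.8, -134.7, 403.0]
tcp_rot: [3.141, -0.0, 3.078]
ft_force: [0.6, 0.3, -1.5]
opening: 0.228
grip_force: 30.0
```

```bash
python3 -c "
from h import *
import cv2
c=read_camera('scene');cv2.imwrite('pics/s5.png',c['frame'][:,:,::-1])
s=state();print(s)
for z in(172,190,220,250):
  X=np.array([*box(0,0),z]);
  p=np.array(c['R'])@X+c['t'];print(z,c['fx']*p[0]/p[2]+c['cx'],c['fy']*p[1]/p[2]+c['cy'])"
```

```text
{'t': 11.0333, 'joints': array([-2.91246327e-01,  4.93123033e-01,  1.06810291e+00,  9.82820780e-05,
        1.58147425e+00, -1.79825701e+00]), 'qvel': array([-0.00091679,  0.00410857,  0.00325868,  0.00010774, -0.00022401,
        0.00020397]), 'tau': array([ 3.41083389e-02, -6.79086685e+01, -3.16734374e+01, -5.77640603e-02,
        1.24359517e-01,  3.58126124e-05]), 'eef_pos': array([ 678.79142534, -134.65654599,  402.5574399 ]), 'tcp_rot': array([ 3.14124715e+00, -1.05685135e-03,  3.07780819e+00]), 'ft_force': array([ 0.13400267,  0.1826155 , -0.57922058]), 'moment': array([ 0.0213413 , -0.03266136,  0.03130282]), 'grip_force': 29.999910907354206, 'opening': 0.22814624842107545}
172 325.4956938858492 172.9649760950316
190 325.7947921273224 162.94816452096418
220 326.3077805387427 145.76816295502974
250 326.83975465567823 127.95232938349413
```

View pics/s5.png

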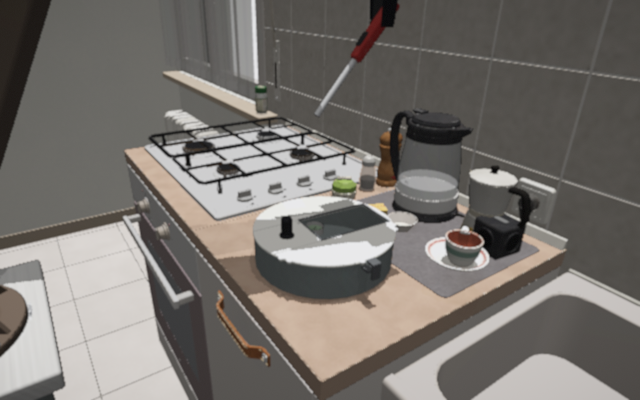

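The lighter is held in the air with its nozzle tip at (318,113) px. That puts the tip at about z = 270 mm, roughly 200 mm above the lid. The lid is still at its click.

```bash
python3 -c "
from cell import *
print(job_done())"
```

```text
the job is handed in; nothing more can be done
None
```

I turned the lid one click and lifted the lighter out by its handle; the arm is still holding it with the lower end (nozzle tip) about 200 mm above the lid, the lid is at its click, the other things were not touched, and the job was handed in at about 11 s (no verdict was returned).

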